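# Lower the alignment rod through the ring column onto its hidden seat

## Task

Take the steel alignment rod by its orange grip out of the grey rack and lower it, nose down, through the blue, green and white rings of the black column until the brass ring hidden in the socket below, too small for it, stops the nose. Nobody knows how deep the brass ring sits, so feel for it: press the rod down on it lightly (about 5 to 10 newtons) for a second, then let go and leave the rod standing on it. The column is delicate: never load the brass ring or the other rings with more than 20 newtons, do not let the rod drop onto the brass ring, and leave everything else where it is.

Things in the scene. Friction and masses are not known exactly. Their poses are not given: they have to be found in the camera images.
- rod: Steel alignment rod, 16 mm diameter, about 0.15 kg, standing nose down, its own z up along the rod. Origin on its axis inside the orange grip block at the top: 18 mm wide (x, flat sides, pinch from above), 34 mm long (y, -17 to +17), 34 mm tall (z, -14 to +20). Nose end at z = -170 mm; the last 10 mm taper from 16 to 8 mm diameter.
- rod_tip (a point): Centre of the flat end of the rod's nose (8 mm across), 170 mm below the rod's origin along its axis.
- rack: Fixed grey block 60 (x) x 110 (y) x 70 mm (z) with two holes, 21 mm wide and 55 mm deep, at its y = -27 and +27 mm. The rod stands in one, its nose on the hole's floor 15 mm above the table; the spare pin stands in the other. They change places. Origin: centre of the underside.
- column: Fixed black plate 110 x 130 x 10 mm with three rings held one above the other by four thin steel rods (151 mm high). All rings 44 mm outer diameter, 10 mm thick, plain mouths, upright axis through the origin (centre of the plate's underside). From the top: blue, bore 23 mm, centre at z = 145 mm; green, bore 20.5 mm, z = 115 mm; white, bore 18.5 mm, z = 85 mm, see white_nominal.
- white_nominal (a point): Nominal centre of the white ring, on the column's axis at its z = 85 mm. The ring itself may stand up to 2.5 mm off this point either way along the column's own x, different each time and not measured; it is rigid. The tapered nose finds its way in if the rod is let follow sideways.
- socket: Aluminium tube under the white ring on the column's axis, 40 mm outer diameter, bore 28 mm, top at z = 65 mm. In it sits the rigid brass ring, bore 5 mm: the flat end of the nose comes to rest on its flat top, which lies somewhere between 14 and 56 mm above the table, not measured. Origin: on the axis at table height; axes as the column's.
- pin: Bystander: brass spare pin, 16 mm diameter, 85 mm long, standing in the other hole of the rack. Origin at its foot.
- eyepiece: Bystander: black stepped eyepiece, 40 mm wide, 60 mm tall, standing. Origin at the centre of its foot.
- canister: Bystander: clear jar with black cap, 42 mm diameter, 65 mm tall. Origin at the centre of its foot.
- cleaner: Bystander: white bottle with blue cap, 44 mm diameter, 120 mm tall. Origin at the centre of its foot.
- slidebox: Bystander: blue closed box 55 x 85 x 32 mm. Origin at the centre of its underside.
- driver: Bystander: screwdriver lying on the table along its own x.
- collar: Bystander: brass ring 32 mm outer diameter, 12 mm high, lying flat. Origin at the centre of its underside.
- lenscap: Bystander: red disc 22 mm diameter, 10 mm high, lying on the column's plate beside the rods. Origin at the centre of its underside.
Things that resemble listed ones, but are neither listed nor needed, are in the scene too. There is more than one size of the rod; the one meant has the size given above.

How it is judged:
By the outcome, as a careful person would: the job done as asked, in the order asked, and still so for the second after the job is handed in, with the robot touching nothing.
It also fails if it takes over 72 s, if anything falls off the work surface, if the arm or the gripper's body presses on something with over 40 N, if the wrist force passes 120 N, or if a joint passes its speed limit or range.

## Robot

A 6-joint arm with a two-finger parallel gripper is mounted at the origin on the work surface. World frame = base frame: x ahead of the robot, y to its left, z up, the work surface at z = 0. Lengths are in m, angles in rad, forces in N, time in s.
With the tool pointing down it reaches from about 0.375 to 0.925 m from the base axis. Payload 5.7 kg.
Tool frame: the origin (TCP) lies midway between the tips of the shut fingers; the grasp point (between the pads) lies 19 mm behind it; z points along the fingers, x is the direction in which the jaws open and shut, and the axes are right-handed (so a half turn about z gives the same grasp; the last joint's range is limited). The gripper opens to 88 mm and grips with 3 to 60 N. Pads are 20 mm wide; open, the fingers measure 115 mm over their backs; the gripper's body (75 mm by 178 mm) begins 61 mm behind the grasp point.
Start: joints at [-1.234, 0.359, 1.51, -0, 1.272, -0.115], TCP at [0.262, -0.54, 0.223] pointing down, gripper open.
Joint ranges: [-2.97, 2.97], [-1.01, 2.36], [0.21, 2.38], [-0.96, 4.11], [0.2, 2.71], [-2.98, 2.98]. Speed limits (rad/s): [2.39, 2.39, 3.14, 3.14, 3.14, 3.14].

## Interface

Orientations are given as a unit quaternion [x, y, z, w].
In Python, from bench import move_ptp, servo_line, goto_joints, move_gripper, sleep, inverse_kinematics, capture, PlanningError, close_job, spot_in, silhouettes, current_clock, current_joint_pos, current_qvel, current_joint_torque, current_position, current_orientation, current_force, current_torque, current_finger_gap gives the robot as it stands. Calls block until the motion is done:
- move_ptp(position, orientation): joint-space move of the TCP to a pose.
- servo_line(position, orientation=None, rate=0.15, contact_N=None): straight line of the TCP; orientation=None keeps the orientation; rate is the mean speed in m/s. With contact_N (N) it stops when the force on the tool has changed by that much, and returns True; else False.
- goto_joints(angles): joint-space move.
- move_gripper(opening): finger opening in m; the grip force is fixed at half the most; returns when the fingers have stopped.
- sleep(seconds).
- inverse_kinematics(position, orientation): joint angles nearest the present ones, or None.
- capture(name): name is "scene" or "top"; returns a dict with "image" (384x512x3 uint8, blue, green, red), "range_z" (384x512 float32, m along the optical axis (not along the pixel's ray), 0 where there is no reading), "intrinsics" (3x3 intrinsics, pixels), "R" (3x3) and "t" (3): a world point X has camera coordinates R X + t. Camera axes: x right, y down, z forward; pixel columns grow to the right and rows downward; lengths in m; the calibration is good to about 2 mm. A picture is of the moment at which its call begins.
A pose or a line that the arm cannot do raises PlanningError and nothing moves.
- close_job(): hands the job in, once; it reports no verdict.
Trained networks look in the newest picture that a camera, given by its name, has taken for a name from the list of things; names that differ only in an ending like _2 or _b are one class to them, and where a whole thing is asked for, a point or a joint stands for the part that bears it (a point fixed in the world has none). Each returns a list of dicts, best first, with "conf" (0 to 1); they miss things now and then, are a little off and sometimes report something else, mostly with a low value. They report only what shows in the picture. A call takes as long as a camera call. They do not tell look-alikes from the thing itself.
- spot_in(camera, query): "xy" ([column, row] in pixels, amid what is visible of it).
- silhouettes(camera, query): "region" (384x512 bool, what is visible of it) and "xy" ([column, row] in pixels, amid what is visible of it).
Readings, each from a call of its own:
- current_clock(): time.
- current_joint_pos(): joint angles.
- current_qvel(): joint speeds.
- current_joint_torque(): joint torques, N m.
- current_position(): TCP position.
- current_orientation(): TCP orientation.
- current_force(): force on the tool from outside, world axes, zero at the start.
- current_torque(): the same for the moment, N m.
- current_finger_gap(): finger opening in m.
Only numpy, scipy, OpenCV 4.12 (cv2) and the standard library are available. Lean on these libraries where they do the work, as an engineer would, in place of code of your own. Each camera call takes 0.05 s, during which the arm holds its last target.

## Working session

There is one attempt and no reset: what is moved stays moved. The work goes in short steps, each a Python script; the robot and the scene stay as the last script left them, time stands still between calls to the robot, and variables do not carry over. Pictures are saved under pics/ and viewed, and the job is handed in when it is done.

```bash
ls; mkdir -p pics; python3 - <<'E'
from bench import *
import cv2,numpy as np,pickle
for n in ["scene","top"]:
    c=capture(n); cv2.imwrite(f"pics/{n}0.png",cv2.resize(c["image"],(800,600),interpolation=cv2.INTER_CUBIC)); pickle.dump(c,open(f"{n}0.pkl","wb"))
    print(n,c["intrinsics"].tolist(),c["R"].round(4).tolist(),c["t"].round(4).tolist())
    for q in ["rod","rack","column","pin","socket"]:
        print(q,[(round(d["conf"],2),np.round(d["xy"]).tolist()) for d in spot_in(n,q)])
print(current_clock(),current_position(),current_orientation(),current_force())
E
```

```text
pics
scene [[379.5641979606754, 0.0, 259.3771671910613], [0.0, 379.5641979606754, 189.92105949763246], [0.0, 0.0, 1.0]] [[0.8744, 0.4849, -0.0177], [0.3369, -0.633, -0.697], [-0.3491, 0.6035, -0.7169]] [-0.4779, -0.1072, 1.2707]
rod [(0.84, [174.0, 243.0]), (0.63, [199.0, 200.0]), (0.62, [174.0, 208.0])]
rack [(0.72, [210.0, 225.0])]
column [(0.96, [285.0, 186.0])]
pin [(0.54, [216.0, 208.0])]
socket [(0.56, [281.0, 187.0])]
top [[376.0500764962264, 0.0, 257.6214684903937], [0.0, 376.0500764962264, 197.72398917556274], [0.0, 0.0, 1.0]] [[0.0052, -0.9999, 0.0088], [-0.9924, -0.0062, -0.1228], [0.1229, -0.0081, -0.9924]] [0.003, 0.569, 1.1216]
rod [(0.58, [341.0, 240.0])]
rack [(0.8, [290.0, 230.0]), (0.33, [313.0, 232.0])]
column [(0.72, [226.0, 202.0]), (0.26, [314.0, 234.0])]
pin [(0.3, [313.0, 232.0])]
socket [(0.25, [224.0, 198.0])]
0.6 [ 0.26193618 -0.53976129  0.22262062] [ 8.47517614e-01 -5.30767266e-01 -4.88086092e-05 -3.62919684e-05] [-0.65597836 -0.02927376  0.36985572]
```

View pics/scene0.png

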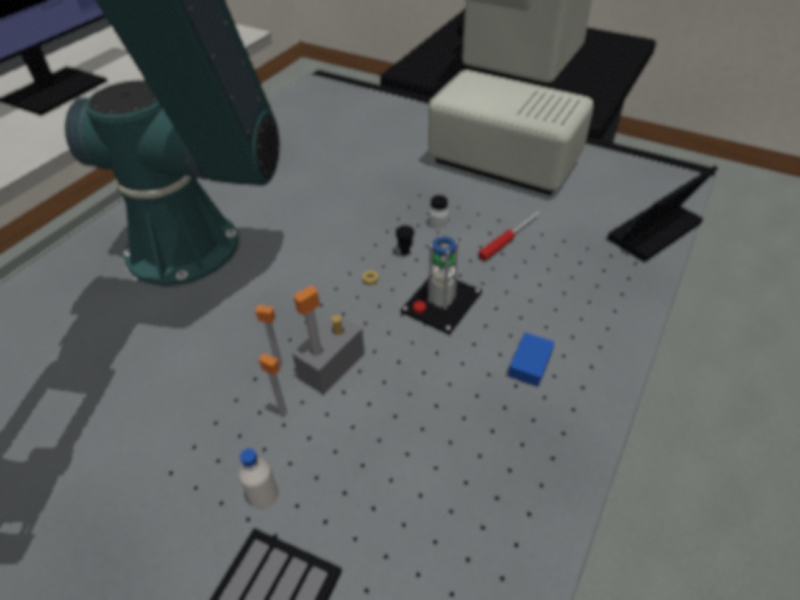

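View pics/top0.png

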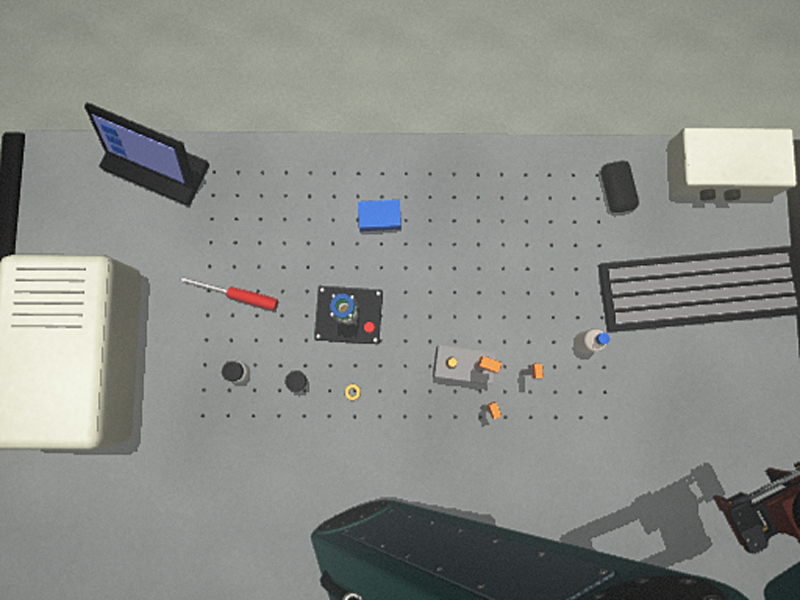

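The scene camera shows three orange-gripped rods, at 800x600 pixels (307,300) in the rack, and (265,313) and (270,363) free on the table. The pin is at (338,323) and the column at (443,270). Next I'll crop the candidates and measure them.

```bash
cat > h.py <<'E'
import numpy as np,cv2,pickle
def cloud(c):
    K=c["intrinsics"];z=c["range_z"].astype(float)
    v,u=np.mgrid[:z.shape[0],:z.shape[1]]
    P=np.stack([(u-K[0,2])/K[0,0]*z,(v-K[1,2])/K[1,1]*z,z],-1)
    X=(P-c["t"])@c["R"]
    X[z==0]=np.nan
    return X
def proj(c,X):
    p=np.atleast_2d(X)@c["R"].T+c["t"]; p=p@c["intrinsics"].T
    return p[:,:2]/p[:,2:]
def crop(c,u0,v0,w,h,s,name):
    cv2.imwrite(name,cv2.resize(c["image"][v0:v0+h,u0:u0+w],None,fx=s,fy=s,interpolation=cv2.INTER_CUBIC))
def hsv(c): return cv2.cvtColor(c["image"],cv2.COLOR_BGR2HSV).astype(int)
E
python3 - <<'E'
from h import *
for n in ["scene","top"]:
    c=pickle.load(open(f"{n}0.pkl","rb"));X=cloud(c)
    H=hsv(c)
    m=((H[...,0]>=5)&(H[...,0]<=15)&(H[...,1]>170)&(H[...,2]>110)).astype(np.uint8)
    k,l,st,ce=cv2.connectedComponentsWithStats(m)
    for i in range(1,k):
        if st[i,4]<20: continue
        p=X[l==i];p=p[np.isfinite(p[:,0])]
        print(n,"orange",ce[i].round(1),st[i,4],p.mean(0).round(4),"min",np.percentile(p,3,0).round(3),"max",np.percentile(p,97,0).round(3))
    m=(H[...,0]>100)&(H[...,0]<125)&(H[...,1]>150)&(H[...,2]>60)
    k,l,st,ce=cv2.connectedComponentsWithStats(m.astype(np.uint8))
    for i in range(1,k):
        if st[i,4]<20: continue
        p=X[l==i];p=p[np.isfinite(p[:,0])]
        print(n,"blue",ce[i].round(1),st[i,4],p.mean(0).round(4),"min",np.percentile(p,3,0).round(3),"max",np.percentile(p,97,0).round(3))
c=pickle.load(open("scene0.pkl","rb"));crop(c,150,170,100,100,6,"pics/cr_rack.png");crop(c,245,145,80,75,8,"pics/cr_col.png")
c=pickle.load(open("top0.pkl","rb"));crop(c,265,205,100,75,8,"pics/ct_rack.png");crop(c,185,170,80,60,10,"pics/ct_col.png")
E
```

```text
scene orange [196.2 191.5] 124 [ 0.4638 -0.1453  0.1972] min [ 0.454 -0.157  0.18 ] max [ 0.47  -0.133  0.207]
scene orange [168.9 199.3] 38 [ 0.3831 -0.1604  0.144 ] min [ 0.374 -0.165  0.138] max [ 0.393 -0.155  0.149]
scene orange [171.7 231.5] 47 [ 0.4527 -0.2378  0.145 ] min [ 0.442 -0.241  0.137] max [ 0.462 -0.233  0.148]
scene blue [282.8 156.8] 42 [0.5626 0.1079 0.1494] min [0.549 0.092 0.146] max [0.582 0.125 0.153]
scene blue [339.4 229.3] 580 [0.767  0.0413 0.0299] min [0.742 0.01  0.01 ] max [0.791 0.087 0.035]
scene blue [158.6 292.2] 69 [ 0.5119 -0.3637  0.1198] min [ 0.503 -0.371  0.113] max [ 0.52  -0.356  0.123]
top blue [69.4 82.7] 37 [0.8999 0.5674 0.1123] min [0.893 0.555 0.102] max [0.907 0.582 0.121]
top blue [72.3 89.2] 30 [0.8919 0.5721 0.0838] min [0.886 0.56  0.075] max [0.9   0.585 0.091]
top blue [75.5 95.8] 24 [0.8827 0.5749 0.0553] min [0.876 0.564 0.046] max [0.889 0.588 0.066]
top blue [242.3 136.5] 429 [0.7633 0.0556 0.0317] min [0.739 0.016 0.027] max [0.788 0.094 0.036]
top blue [386.1 216.4] 38 [ 0.5075 -0.3583  0.1191] min [ 0.5   -0.367  0.116] max [ 0.515 -0.349  0.124]
```

View pics/cr_rack.png

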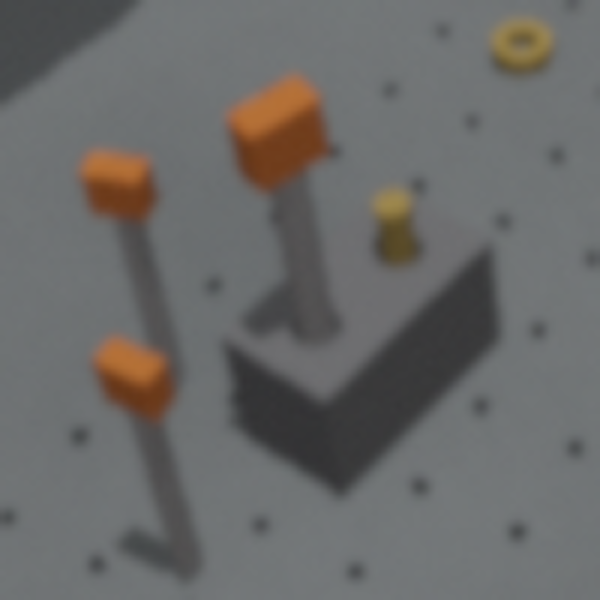

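View pics/ct_rack.png

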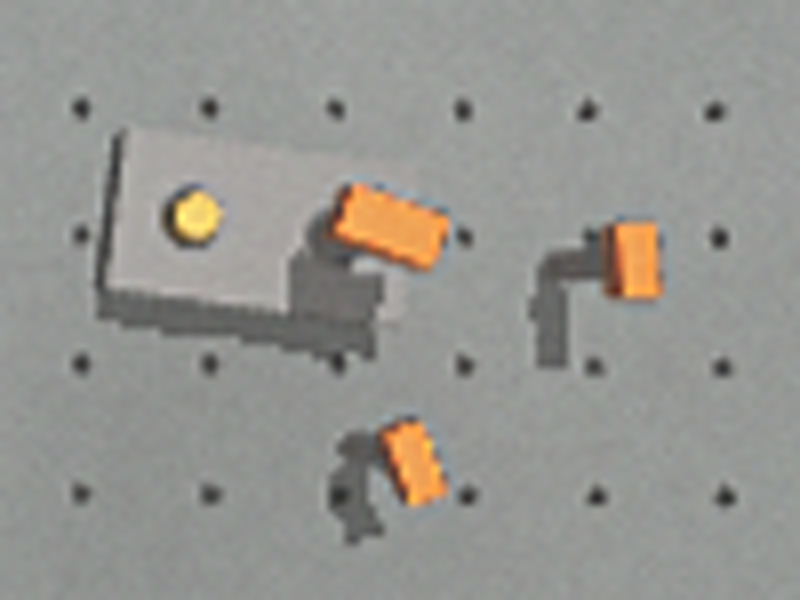

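View pics/cr_col.png

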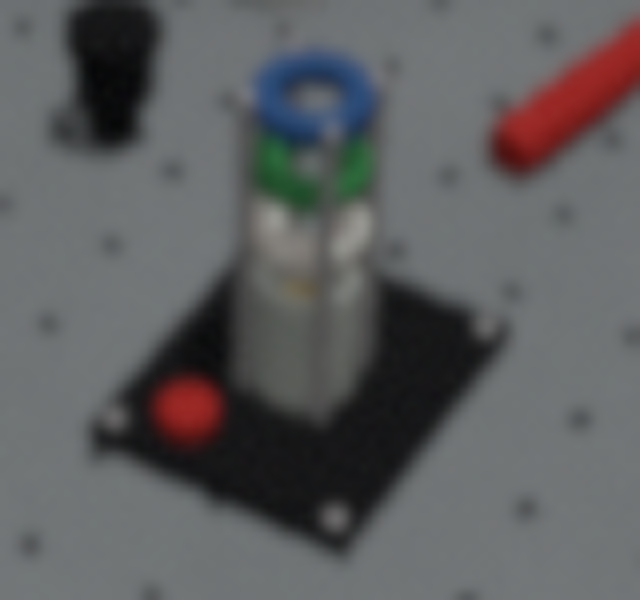

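View pics/ct_col.png

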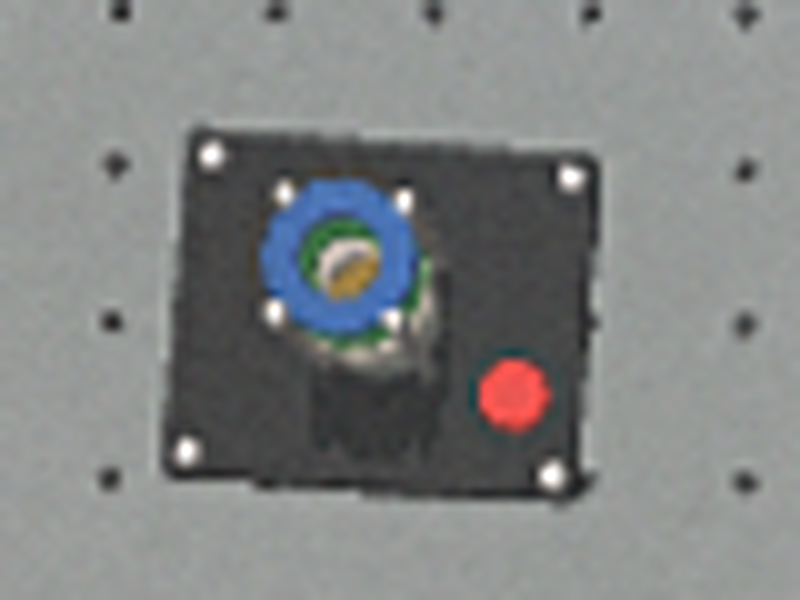

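Pixels here are native 512x384. The rod candidates are (196,191), (169,199) and (172,231) in the scene view. Only the one at (196,191) stands in the rack, with a thick shaft and its top at about 0.205 m, which matches 15+170+20 mm. The other two are thinner, about 0.15 m tall, and stand on the table. I'm taking the rack rod. Next I'll fit the grip and column poses.

```bash
cat > fit.py <<'E'
from h import *
from scipy.optimize import least_squares, minimize
def raster(c,polys,shape,s=4):
    im=np.zeros((shape[0]*s,shape[1]*s),np.uint8)
    for P,val in polys:
        uv=(proj(c,P)+0.5)*s-0.5
        cv2.fillPoly(im,[np.round(uv*16).astype(np.int32)],val,shift=4)
    return cv2.resize(im.astype(np.float32)/255,(shape[1],shape[0]),interpolation=cv2.INTER_AREA)
th=np.linspace(0,2*np.pi,90,endpoint=False)
def circ(x,y,z,r): return np.stack([x+r*np.cos(th),y+r*np.sin(th),0*th+z],1)
def fitmask(c,m,model,p0,steps):
    f=lambda p:float(((raster(c,model(p),m.shape)-m)**2).sum())
    best=None
    r=minimize(f,p0,method="Nelder-Mead",options=dict(initial_simplex=np.array([p0]+[np.array(p0)+np.eye(len(p0))[i]*steps[i] for i in range(len(p0))]),xatol=1e-5,fatol=1e-3,maxiter=400))
    return r.x,r.fun
def ringtop(p): return [(circ(p[0],p[1],.15,.022),255),(circ(p[0],p[1],.14,.022),255),(circ(p[0],p[1],.15,.0115),0)]
E
python3 - <<'E'
from fit import *
for n in ["scene","top"]:
    c=pickle.load(open(f"{n}0.pkl","rb"));H=hsv(c);X=cloud(c)
    u,v={"scene":(196,192),"top":(313,232)}[n]
    print(n,"orange px",H[v,u],c["image"][v,u])
    u,v=np.round(proj(c,[[.565,.09,.15]])[0]).astype(int); print("ring pred",u,v)
    print(H[v-10:v+12:2,u-12:u+13:4].tolist()) if n=="top" else None
E
```

```text
scene orange px [ 12 190 118] [ 30  65 118]
ring pred 281 161
top orange px [ 15 161 239] [ 88 162 239]
ring pred 228 194
[[[80, 11, 70], [60, 3, 77], [75, 12, 88], [90, 3, 95], [83, 8, 130], [110, 5, 163], [65, 9, 163]], [[15, 7, 72], [30, 15, 66], [0, 0, 70], [0, 0, 68], [72, 18, 69], [90, 4, 65], [130, 25, 61]], [[108, 143, 171], [108, 145, 174], [15, 9, 60], [75, 14, 71], [150, 3, 73], [30, 4, 71], [100, 12, 63]], [[108, 145, 181], [108, 147, 179], [108, 53, 179], [135, 15, 66], [128, 14, 71], [140, 10, 73], [90, 11, 71]], [[102, 109, 110], [70, 121, 122], [109, 153, 180], [110, 11, 72], [96, 18, 71], [120, 4, 71], [150, 4, 71]], [[64, 123, 116], [12, 27, 205], [108, 145, 176], [15, 13, 81], [105, 7, 69], [132, 18, 70], [30, 3, 76]], [[64, 86, 86], [19, 116, 143], [109, 152, 179], [42, 13, 101], [75, 7, 71], [110, 10, 75], [105, 7, 74]], [[63, 74, 120], [20, 155, 170], [109, 148, 181], [50, 10, 77], [60, 17, 74], [105, 14, 75], [75, 7, 73]], [[108, 146, 180], [107, 140, 164], [109, 129, 152], [30, 14, 109], [130, 11, 68], [130, 11, 71], [90, 14, 74]], [[109, 150, 163], [109, 147, 189], [10, 21, 223], [40, 8, 100], [120, 4, 72], [45, 7, 72], [75, 7, 70]], [[24, 32, 118], [52, 58, 133], [14, 30, 164], [75, 8, 67], [60, 7, 75], [95, 21, 72], [90, 4, 71]]]
```

```bash
cat > meas.py <<'E'
from fit import *
def bluemask(c):
    H=hsv(c); m=(H[...,0]>=98)&(H[...,0]<=120)&(H[...,1]>85)&(H[...,2]>40)
    u,v=np.round(proj(c,[[.563,.105,.15]])[0]).astype(int)
    w=np.zeros_like(m); w[v-16:v+17,u-18:u+19]=1
    return (m&w).astype(np.float32)
def ring(c,z=None):
    m=bluemask(c); return fitmask(c,m,ringtop,[.562,.107],[.006,.006])+(m.sum(),)
def plate(c):
    H=hsv(c); g=c["image"].max(2)
    return None
def platemodel(p):
    x,y,a=p; R=np.array([[np.cos(a),-np.sin(a)],[np.sin(a),np.cos(a)]])
    q=np.array([[-.055,-.065],[.055,-.065],[.055,.065],[-.055,.065]])@R.T+[x,y]
    return [(np.c_[q,0*q[:,0]+z],255) for z in (.01,0)]
def platefit(c,p0):
    g=c["image"].max(2).astype(np.uint8); g=cv2.GaussianBlur(g,(0,0),.7)
    m0=raster(c,platemodel(p0),g.shape)
    w=cv2.dilate(m0,np.ones((11,11)))>0
    m=(w&(g<95)).astype(np.uint8)
    cs,_=cv2.findContours(m,cv2.RETR_EXTERNAL,cv2.CHAIN_APPROX_NONE); k=max(cs,key=cv2.contourArea)
    h=np.zeros_like(m); cv2.fillPoly(h,[cv2.convexHull(k)],1)
    return fitmask(c,h.astype(np.float32),platemodel,p0,[.005,.005,.05])+(h.sum(),)
def gripmodel(p):
    x,y,a=p; R=np.array([[np.cos(a),-np.sin(a)],[np.sin(a),np.cos(a)]])
    q=np.array([[-.009,-.017],[.009,-.017],[.009,.017],[-.009,.017]])@R.T+[x,y]
    P=np.r_[np.c_[q,0*q[:,0]+.205],np.c_[q,0*q[:,0]+.171]]
    return P
def gripfit(c):
    H=hsv(c); m=((H[...,0]>=5)&(H[...,0]<=20)&(H[...,1]>110)&(H[...,2]>60)).astype(np.uint8)
    u,v=np.round(proj(c,[[.462,-.145,.19]])[0]).astype(int)
    k,l=cv2.connectedComponents(m); ids=l[v-3:v+4,u-3:u+4]; i=np.bincount(ids[ids>0]).argmax()
    m=(l==i).astype(np.float32)
    def model(p):
        P=gripmodel(p); uv=proj(c,P).astype(np.float32)
        return [(P[cv2.convexHull(uv,returnPoints=False)[:,0]],255)]
    return fitmask(c,m,model,[.462,-.145,-.3],[.006,.006,.15])+(m.sum(),)
E
python3 - <<'E'
from meas import *
for n in ["scene","top"]:
    c=pickle.load(open(f"{n}0.pkl","rb"))
    r=ring(c);print(n,"ring",r)
    print(n,"grip",gripfit(c))
    for a in(-.07,.07): print(n,"plate",platefit(c,[r[0][0],r[0][1],a]))
E
```

```text
scene ring (array([0.56363902, 0.11269567]), np.float64(55.7890625), np.float32(113.0))
scene grip (array([ 0.45730045, -0.13928246, -0.14635036]), np.float64(38.0546875), np.float32(202.0))
scene plate (array([ 0.56340898,  0.11039707, -0.04472855]), np.float64(59.2890625), np.uint64(1344))
scene plate (array([ 0.56233898,  0.11039141, -0.05216975]), np.float64(59.37109375), np.uint64(1344))
top ring (array([0.56105025, 0.11551103]), np.float64(17.015625), np.float32(135.0))
top grip (array([ 0.45778827, -0.1385634 , -0.3053497 ]), np.float64(10.35546875), np.float32(102.0))
top plate (array([ 0.56021547,  0.1147322 , -0.04549672]), np.float64(27.23046875), np.uint64(1463))
top plate (array([ 0.56021246,  0.11439204, -0.03335219]), np.float64(27.98046875), np.uint64(1463))
```

```bash
python3 - <<'E'
from bench import *
from h import *
a=-.305; q=[np.cos(a/2),np.sin(a/2),0,0]
g=[.4577,-.1389]
print(inverse_kinematics([*g,.169],q), inverse_kinematics([.562,.1135,.34],q))
move_gripper(.05)
move_ptp([*g,.26],q); servo_line([*g,.2],q,rate=.12)
print(current_clock(),current_position(),current_force(),current_finger_gap())
for n in["scene","top"]:
    c=capture(n); pickle.dump(c,open(f"{n}1.pkl","wb"))
    u,v=np.round(proj(c,[[*g,.19]])[0]).astype(int)
    crop(c,u-40,v-40,80,80,7,f"pics/{n}1.png")
print(current_clock())
E
```

```text
[-4.39191864e-01  2.46207786e-01  1.83221789e+00 -4.44089210e-16
  1.06316698e+00 -1.34191864e-01] [ 7.88140793e-02  2.37005501e-01  1.39654842e+00 -4.44089210e-16
  1.50803873e+00  3.83814079e-01]
3.6417 [ 0.45796491 -0.13936617  0.20025764] [0.12313066 0.35903034 0.90533698] 0.05000454123663879
3.7417
```

View pics/scene1.png

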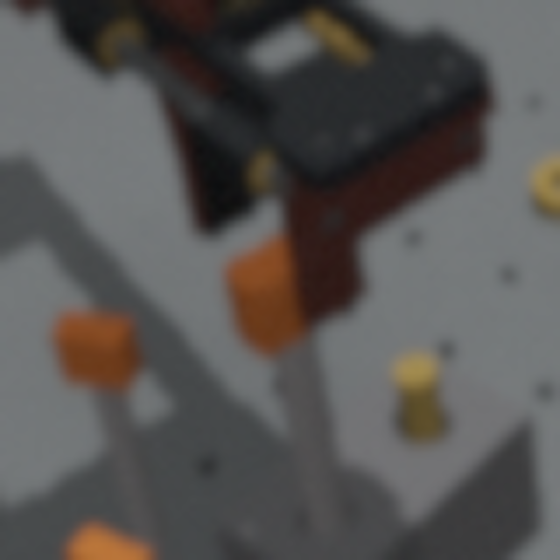

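View pics/top1.png

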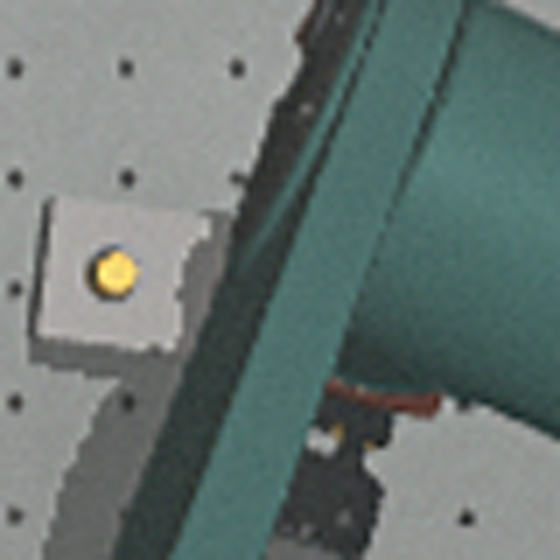

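The fingers straddle the rack rod's grip (crop pixel (265,295)) and the top view is hidden by the arm. Next I'll descend, grip and lift, watching the force.

```bash
python3 - <<'E'
from bench import *
from h import *
a=-.305; q=[np.cos(a/2),np.sin(a/2),0,0]
g=[.4577,-.1389]
print(servo_line([*g,.169],q,rate=.08,contact_N=6))
sleep(.3); print(current_position(),current_force())
move_gripper(0.0); sleep(.2)
print("gap",current_finger_gap(),current_position(),current_force(),current_torque())
if .014<current_finger_gap()<.022:
    print(servo_line([*g,.20],q,rate=.06,contact_N=15))
    print(current_force(),current_torque())
    print(servo_line([*g,.335],q,rate=.2))
    sleep(.3);print(current_position(),current_force(),current_torque(),current_finger_gap())
print(current_clock())
for n in["scene","top"]:
    c=capture(n); pickle.dump(c,open(f"{n}2.pkl","wb"))
    u,v=np.round(proj(c,[[*g,.28]])[0]).astype(int)
    crop(c,max(u-45,0),max(v-45,0),90,90,6,f"pics/{n}2.png")
E
```

```text
False
[ 0.45799205 -0.13904834  0.16940403] [-0.59449986  0.5350396   0.3341184 ]
gap 0.01782380352273124 [ 0.45776513 -0.13889696  0.16899056] [ 0.25172208  0.11783208 -0.79448749] [-0.01313445 -0.13011695  0.02835955]
False
[-0.28558025 -0.06804487 -1.80378716] [ 0.05201033 -0.06634263  0.06855512]
False
[ 0.45728455 -0.13871294  0.33410779] [ 0.29318393  0.46933787 -1.68539616] [-0.00190533 -0.09621861  0.01243092] 0.017181609383335864
7.1667
```

View pics/scene2.png

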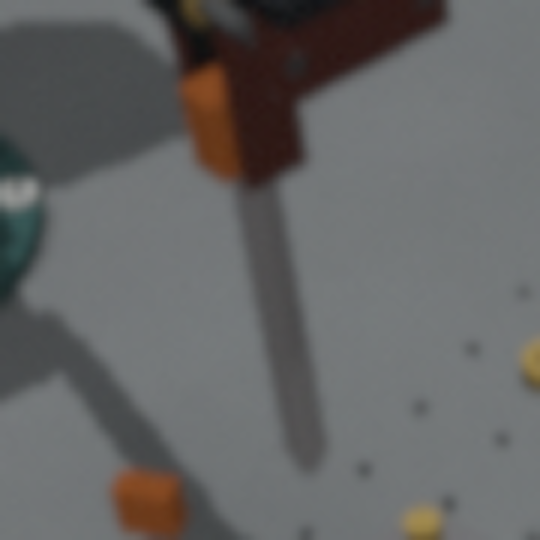

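The rod is held cleanly: the gap is 17.2 mm, the weight shows, and the nose is at crop pixel (308,465). Moving over the column and measuring rod and rings in the same picture.

```bash
python3 - <<'E'
from bench import *
from h import *
a=-.305; q=[np.cos(a/2),np.sin(a/2),0,0]
g=[.562,.1135]
servo_line([*g,.335],q,rate=.2)
sleep(.4);print(current_position(),current_force(),current_torque(),current_finger_gap())
print(current_clock())
for n in["scene","top"]:
    c=capture(n); pickle.dump(c,open(f"{n}3.pkl","wb"))
    u,v=np.round(proj(c,[[*g,.2]])[0]).astype(int)
    crop(c,max(u-45,0),max(v-55,0),90,100,6,f"pics/{n}3.png")
E
```

```text
[0.56197297 0.11323834 0.33507368] [ 0.65122789  0.45657036 -1.71322635] [-0.00045262 -0.03850176 -0.01239341] 0.018032470118607487
9.1833
```

View pics/scene3.png

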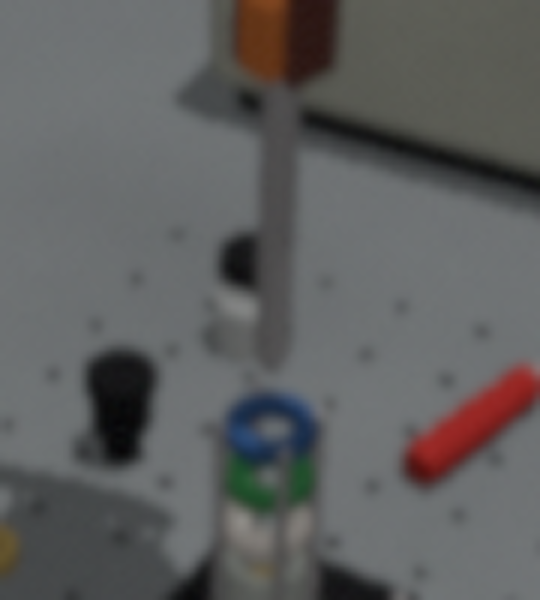

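View pics/top3.png

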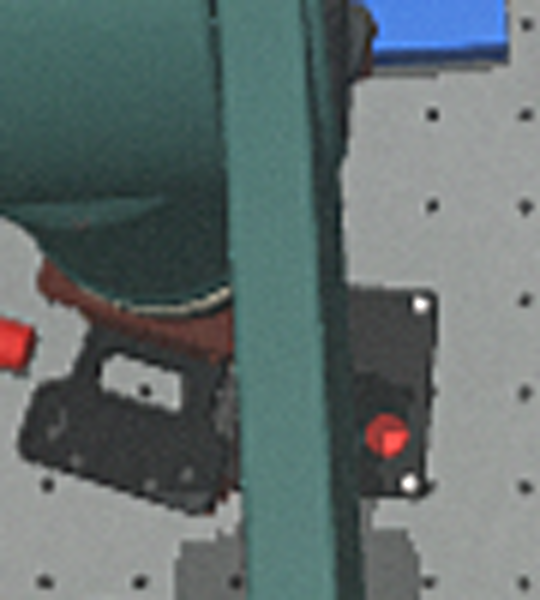

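The nose hangs just above the blue ring, nose at crop pixel (272,365) and ring at (272,428), and the top view is blocked. Next I'll fit the rod's silhouette against the no-rod picture.

```bash
cat > rodfit.py <<'E'
from meas import *
def frust(c,levels):  # levels: (center3, radius)
    P=np.vstack([np.c_[ce[0]+r*np.cos(th),ce[1]+r*np.sin(th),0*th+ce[2]] for ce,r in levels]); return P
def rodmodel(c,p,zt,ztop):
    x,y=p[:2]; tx,ty=(p[2],p[3]) if len(p)>2 else (0,0)
    at=lambda z:np.array([x+tx*(z-zt),y+ty*(z-zt),z])
    out=[]
    for lv in ([(at(zt),.004),(at(zt+.01),.008)],[(at(zt+.01),.008),(at(ztop),.008)]):
        P=frust(c,lv);uv=proj(c,P).astype(np.float32)
        out.append((P[cv2.convexHull(uv,returnPoints=False)[:,0]],255))
    return out
def rodmask(c,c0,xy,zt,ztop):
    d=np.abs(c["image"].astype(int)-c0["image"]).max(2)
    w=raster(c,rodmodel(c,xy,zt,ztop),d.shape)
    w=cv2.dilate((w>0).astype(np.uint8),np.ones((3,11)))
    p=proj(c,[[*xy,ztop]])[0]; w[:int(round(p[1]))]=0
    return d,w
E
python3 - <<'E'
from rodfit import *
c0=pickle.load(open("scene0.pkl","rb"));c=pickle.load(open("scene3.pkl","rb"))
zt=.335-.154
d,w=rodmask(c,c0,[.562,.1135],zt,.3)
ys,xs=np.where(w>0)
for y in range(ys.min(),ys.max()+4,3):
    print(y,xs.min(),d[y,xs.min():xs.max()+1].tolist())
print(ring(c0),ring(c)); print(proj(c,[[.562,.1135,zt],[.562,.1135,.3]]))
E
```

```text
109 276 [1, 1, 1, 1, 3, 8, 20, 29, 28, 21, 19, 13, 7, 2, 2, 1, 1, 1, 2]
112 276 [2, 3, 2, 2, 3, 10, 22, 34, 39, 39, 39, 35, 23, 9, 2, 1, 1, 2, 2]
115 276 [1, 1, 1, 2, 2, 11, 27, 38, 39, 38, 39, 36, 22, 8, 2, 1, 2, 1, 0]
118 276 [0, 1, 2, 2, 3, 11, 28, 38, 38, 39, 39, 34, 20, 7, 2, 2, 0, 2, 1]
121 276 [2, 1, 1, 1, 4, 11, 26, 36, 38, 37, 39, 31, 17, 5, 2, 1, 1, 1, 1]
124 276 [2, 1, 2, 1, 0, 6, 10, 15, 23, 32, 33, 28, 13, 5, 1, 2, 1, 2, 0]
127 276 [1, 4, 2, 2, 8, 21, 44, 48, 43, 27, 2, 16, 10, 3, 1, 0, 1, 1, 1]
130 276 [2, 4, 2, 2, 6, 26, 44, 53, 57, 45, 14, 8, 6, 3, 1, 2, 1, 2, 1]
133 276 [1, 1, 1, 1, 2, 11, 23, 22, 14, 4, 19, 18, 8, 3, 1, 2, 1, 0, 1]
136 276 [1, 1, 1, 3, 8, 23, 44, 57, 58, 54, 44, 23, 7, 2, 1, 1, 2, 1, 1]
139 276 [1, 2, 1, 4, 8, 20, 36, 42, 37, 33, 23, 13, 3, 2, 1, 1, 1, 1, 1]
142 276 [1, 2, 1, 3, 8, 17, 25, 27, 25, 23, 22, 15, 6, 3, 2, 1, 2, 2, 2]
145 276 [1, 2, 2, 3, 4, 12, 22, 29, 28, 24, 21, 8, 3, 1, 0, 1, 1, 0, 2]
148 276 [1, 0, 2, 1, 4, 7, 10, 12, 13, 10, 4, 2, 1, 2, 1, 2, 2, 2, 2]
151 276 [1, 2, 7, 12, 21, 30, 31, 29, 23, 16, 9, 3, 2, 2, 1, 1, 1, 2, 1]
(array([0.56363902, 0.11269567]), np.float64(55.7890625), np.float32(113.0)) (array([0.56525677, 0.11125407]), np.float64(57.9296875), np.float32(101.0))
[[283.85208749 146.52548785]
 [285.24165836 108.60925561]]
```

```bash
cat > ringfit.py <<'E'
from rodfit import *
def hullr(c,P,shape):
    uv=proj(c,P).astype(np.float32); return raster(c,[(P[cv2.convexHull(uv,returnPoints=False)[:,0]],255)],shape)
def softring(c,p,shape,zc=.145,ro=.022,ri=.0115):
    o=hullr(c,np.r_[circ(p[0],p[1],zc+.005,ro),circ(p[0],p[1],zc-.005,ro)],shape)
    i=np.minimum(raster(c,[(circ(p[0],p[1],zc+.005,ri),255)],shape),raster(c,[(circ(p[0],p[1],zc-.005,ri),255)],shape))
    return o-i
def fitring(c,p0,excl=None):
    im=c["image"].astype(float); b=im[...,0]-im[...,2]
    u,v=np.round(proj(c,[[*p0,.145]])[0]).astype(int); sl=np.s_[v-14:v+15,u-14:u+15]
    def f(p):
        m=cv2.GaussianBlur(softring(c,p,b.shape),(0,0),abs(p[2])+.2)[sl].ravel()
        A=np.c_[m,np.ones_like(m)]; y=b[sl].ravel()
        s,_,_,_=np.linalg.lstsq(A,y,rcond=None); return float(np.abs(y-A@s).sum())
    s=np.array([[*p0,.8]]*4);s[1,0]+=.004;s[2,1]+=.004;s[3,2]+=.4
    r=minimize(f,s[0],method="Nelder-Mead",options=dict(initial_simplex=s,xatol=1e-5,fatol=1e-2)); return r.x,r.fun
E
python3 - <<'E'
from ringfit import *
for n in ["scene0","scene1","scene2","scene3","top0","top1"]:
    c=pickle.load(open(n+".pkl","rb"))
    print(n,[fitring(c,p)[0].round(4).tolist() for p in ([.562,.1135],[.565,.111])])
c=pickle.load(open("scene3.pkl","rb"));c0=pickle.load(open("scene0.pkl","rb"))
zt=.181
# soft rod: normalised template fit on |diff| limited to nose rows
d=np.abs(c["image"].astype(float)-c0["image"]).max(2); sl=np.s_[134:152,277:295]
def f(p):
    m=raster(c,rodmodel(c,p[:2],zt,.28),d.shape); m=cv2.GaussianBlur(m,(0,0),.9)[sl]
    y=d[sl].copy(); msk=np.ones_like(y,bool); msk[-2:,:]=0
    # per-row amplitude
    e=0
    for r in range(y.shape[0]-3):
        pass
    return m,y
# tip row profile along shaft axis
for r in range(140,154): print(r,d[r,280:289].round().astype(int).tolist(),c["image"][r,280:289].max(1).tolist(),c0["image"][r,280:289].max(1).tolist())
m=cv2.GaussianBlur(raster(c,rodmodel(c,[.562,.1135],zt,.28),d.shape),(0,0),.9)
for r in range(140,152): print(r,(m[r,280:289]*100).astype(int).tolist())
E
```

```text
scene0 [[0.5614, 0.1155, 0.4323], [0.5614, 0.1153, 0.4085]]
scene1 [[0.5616, 0.1151, 0.4218], [0.5619, 0.1146, 0.4095]]
scene2 [[0.5615, 0.1153, 0.4405], [0.5619, 0.1147, 0.379]]
scene3 [[0.5624, 0.1138, 0.4372], [0.5622, 0.1139, 0.469]]
top0 [[0.5615, 0.1156, -0.0001], [0.5617, 0.1162, 0.0002]]
top1 [[0.5615, 0.1162, 0.0002], [0.5617, 0.1159, -0.063]]
140 [7, 18, 30, 32, 31, 27, 21, 10, 4] [99, 90, 80, 78, 80, 82, 81, 92, 105] [106, 108, 109, 109, 110, 108, 102, 101, 109]
141 [8, 18, 27, 27, 26, 24, 20, 11, 4] [94, 85, 78, 79, 81, 81, 82, 93, 106] [102, 103, 104, 105, 105, 104, 102, 103, 110]
142 [8, 17, 25, 27, 25, 23, 22, 15, 6] [93, 85, 78, 77, 80, 82, 84, 94, 107] [101, 102, 102, 102, 103, 104, 106, 109, 113]
143 [7, 17, 26, 26, 22, 24, 23, 16, 6] [94, 85, 77, 77, 81, 82, 86, 97, 109] [101, 102, 103, 102, 102, 104, 109, 113, 115]
144 [6, 16, 23, 24, 24, 25, 22, 14, 4] [94, 86, 79, 79, 81, 83, 89, 100, 112] [100, 101, 102, 102, 104, 107, 111, 114, 115]
145 [4, 12, 22, 29, 28, 24, 21, 8, 3] [97, 91, 82, 79, 81, 85, 93, 107, 113] [101, 103, 104, 107, 108, 109, 114, 115, 116]
146 [3
[... 745 characters left out ...]
152 [32, 36, 38, 37, 33, 24, 15, 9, 4] [87, 82, 78, 78, 81, 90, 101, 109, 115] [119, 118, 116, 115, 114, 114, 116, 118, 119]
153 [38, 36, 33, 30, 28, 26, 20, 15, 13] [77, 73, 71, 71, 72, 75, 85, 97, 104] [115, 109, 104, 101, 100, 101, 105, 112, 117]
140 [19, 56, 87, 98, 99, 98, 88, 58, 20]
141 [21, 59, 89, 98, 99, 98, 86, 54, 18]
142 [21, 60, 89, 98, 99, 98, 84, 51, 16]
143 [20, 58, 88, 98, 99, 97, 83, 49, 15]
144 [16, 50, 83, 97, 99, 96, 79, 44, 13]
145 [9, 35, 72, 93, 97, 90, 66, 30, 7]
146 [3, 20, 53, 82, 90, 76, 44, 15, 2]
147 [1, 8, 30, 56, 64, 49, 22, 5, 0]
148 [0, 2, 9, 20, 24, 17, 6, 1, 0]
149 [0, 0, 1, 2, 3, 2, 0, 0, 0]
150 [0, 0, 0, 0, 0, 0, 0, 0, 0]
151 [0, 0, 0, 0, 0, 0, 0, 0, 0]
```

Scene and top fits put the blue ring at about (0.5615, 0.1155) and the rod's nose within 0.5 px of the robot's own estimate. Aiming at (0.5613, 0.1157) and going down guarded.

```bash
cat > dn.py <<'E'
from bench import *
from h import *
a=-.305; q=[np.cos(a/2),np.sin(a/2),0,0]
OFF=.154
def F(n=5):
    f=[]
    for _ in range(n): f.append(current_force()); sleep(.02)
    return np.mean(f,0)
def st(tag,f0=None):
    f=F(); p=current_position(); print(tag,round(current_clock(),2),"tip",(p-[0,0,OFF]).round(4),"F",f.round(2),"dF",None if f0 is None else (f-f0).round(2),"T",current_torque().round(3)); return f
E
python3 - <<'E'
from dn import *
g=[.5613,.1157]
servo_line([*g,.158+OFF],q,rate=.08); sleep(.2); f0=st("pre"); np.save("f0.npy",f0)
r=servo_line([*g,.127+OFF],q,rate=.025,contact_N=4); print(r); st("a",f0)
c=capture("scene");pickle.dump(c,open("scene4.pkl","wb"));crop(c,245,110,80,90,6,"pics/scene4.png")
E
```

```text
pre 10.01 tip [0.5616 0.1157 0.1585] F [-0.17 -0.11 -1.62] dF None T [-0.021 -0.041  0.011]
False
a 11.48 tip [0.5614 0.1157 0.1272] F [ 0.46  0.47 -1.78] dF [ 0.62  0.58 -0.16] T [-0.01  -0.045 -0.003]
```

View pics/scene4.png

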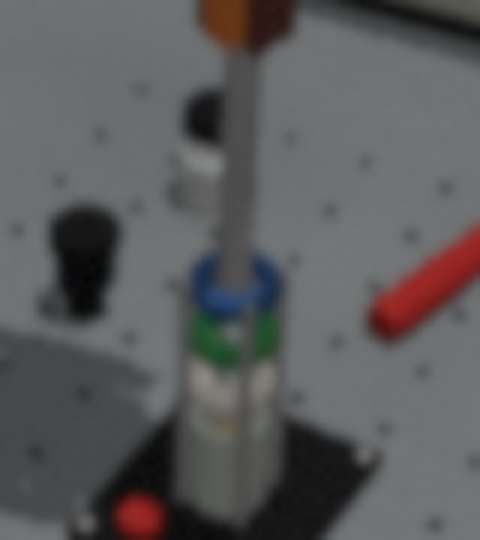

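The rod enters the blue ring centrally (crop (235,285)) with no contact force. Continuing.

```bash
python3 - <<'E'
from dn import *
f0=np.load("f0.npy")
g=[.5613,.1157]
r=servo_line([*g,.095+OFF],q,rate=.025,contact_N=4); print(r); st("green",f0)
if not r:
    r=servo_line([*g,.062+OFF],q,rate=.02,contact_N=4); print(r); st("white",f0)
E
```

```text
False
green 13.05 tip [0.5614 0.1157 0.0952] F [ 0.11  0.14 -1.62] dF [ 0.28  0.25 -0.  ] T [-0.001 -0.002 -0.046]
False
white 14.93 tip [0.5614 0.1157 0.0621] F [ 0.35 -0.04 -1.93] dF [ 0.52  0.07 -0.31] T [ 0.007 -0.06   0.064]
```

```bash
python3 - <<'E'
from dn import *
f0=np.load("f0.npy")
g=[.5613,.1157]
c=capture("scene");pickle.dump(c,open("scene5.pkl","wb"));crop(c,245,110,80,90,6,"pics/scene5.png")
f1=st("start",f0); np.save("f1.npy",f1)
r=servo_line([*g,.010+OFF],q,rate=.012,contact_N=4); print(r); st("brass",f0); print(current_finger_gap())
E
```

```text
start 15.07 tip [0.5613 0.1157 0.0621] F [-0.13  0.12 -1.86] dF [ 0.04  0.23 -0.24] T [ 0.067 -0.07  -0.011]
True
brass 17.0 tip [0.5614 0.1157 0.0451] F [-0.46 -0.16  4.83] dF [-0.29 -0.06  6.45] T [-0.067  0.033 -0.062]
0.018083722484647763
```

View pics/scene5.png

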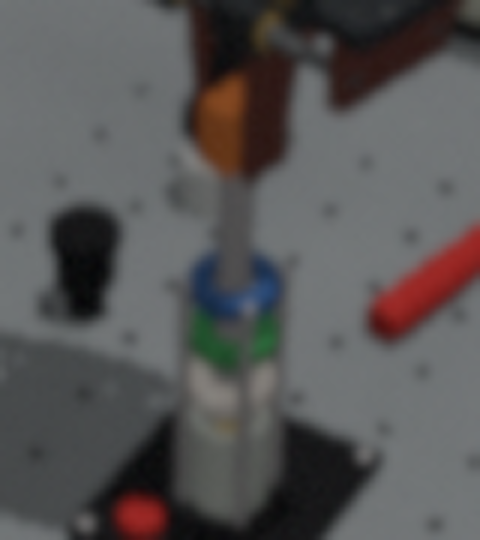

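Contact with the nose at z = 45 mm, well below the white ring. The force is purely axial at about 6.5 N, so this is the brass ring. Holding the press and monitoring it.

```bash
python3 - <<'E'
from dn import *
f0=np.load("f0.npy")
t=current_clock(); L=[]
while current_clock()-t<1.5:
    L.append((current_force()-f0)[2]); sleep(.05)
print(current_clock(),np.round(L,1).tolist()); st("h",f0)
E
```

```text
18.5 [7.8, 6.2, 7.2, 7.3, 7.5, 7.6, 7.9, 7.3, 6.2, 7.1, 7.3, 8.4, 7.2, 7.3, 6.3, 7.4, 7.3, 7.3, 6.7, 7.4, 7.3, 7.8, 7.4, 7.3, 7.1, 7.2, 7.4, 7.0, 7.5, 6.9]
h 18.58 tip [0.5614 0.1157 0.0451] F [-0.27 -0.19  5.52] dF [-0.1  -0.08  7.14] T [-0.021 -0.052 -0.012]
```

```bash
python3 - <<'E'
from dn import *
f0=np.load("f0.npy")
g=[.5613,.1157]
move_gripper(.05); sleep(.3); st("open",f0); print(current_finger_gap())
r=servo_line([*g,.045+OFF+.06],q,rate=.08,contact_N=5); print(r); st("up",f0)
if not r: 
    servo_line([*g,.36],q,rate=.15)
    servo_line([.48,-.05,.36],q,rate=.2)
    goto_joints([-1.234,.359,1.51,0,1.272,-.115])
sleep(.5); st("end",f0)
for n in["scene","top"]:
    c=capture(n); pickle.dump(c,open(f"{n}6.pkl","wb")); cv2.imwrite(f"pics/{n}6.png",cv2.resize(c["image"],(800,600),interpolation=cv2.INTER_CUBIC))
    u,v=np.round(proj(c,[[*g,.15]])[0]).astype(int); crop(c,u-40,v-40,80,80,7,f"pics/{n}6c.png")
E
```

```text
open 19.65 tip [0.5604 0.1156 0.0441] F [-0.38 -0.06 -0.33] dF [-0.22  0.05  1.28] T [-0.027 -0.075  0.043]
0.05004131238498555
False
up 20.64 tip [0.5608 0.1156 0.1043] F [-0.33  0.04  0.11] dF [-0.16  0.14  1.73] T [-0.048 -0.041  0.008]
end 25.12 tip [ 0.2622 -0.5401  0.0687] F [-0.12 -0.48  0.14] dF [ 0.05 -0.37  1.76] T [0.023 0.003 0.009]
```

View pics/scene6.png

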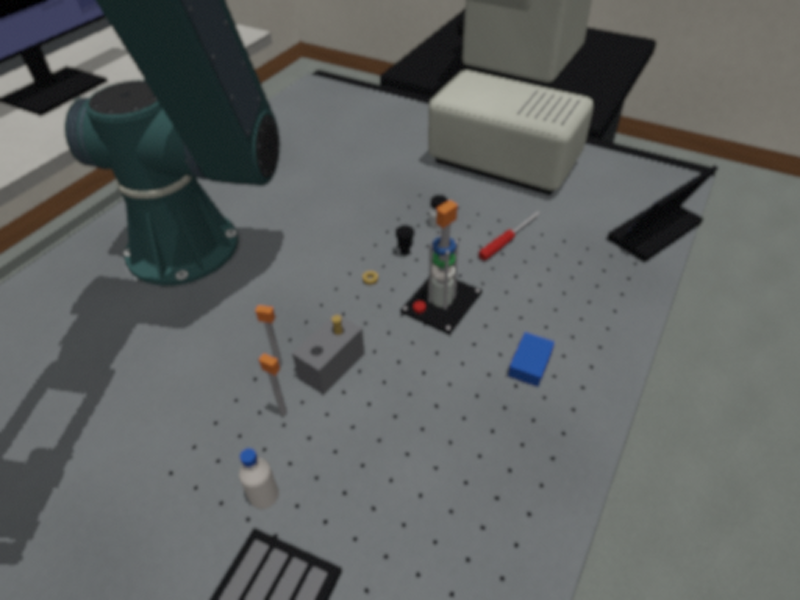

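View pics/scene6c.png

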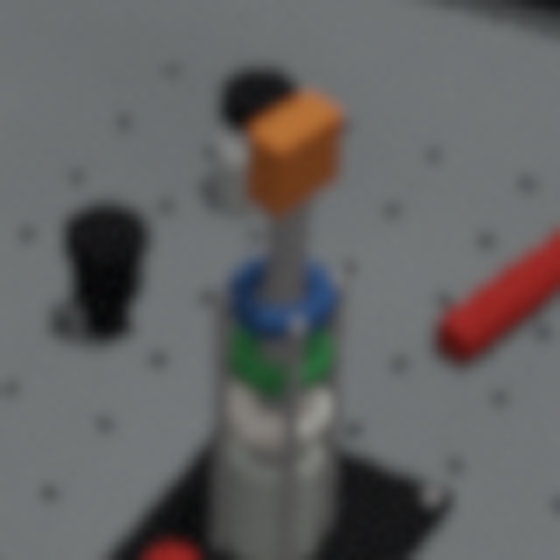

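View pics/top6c.png

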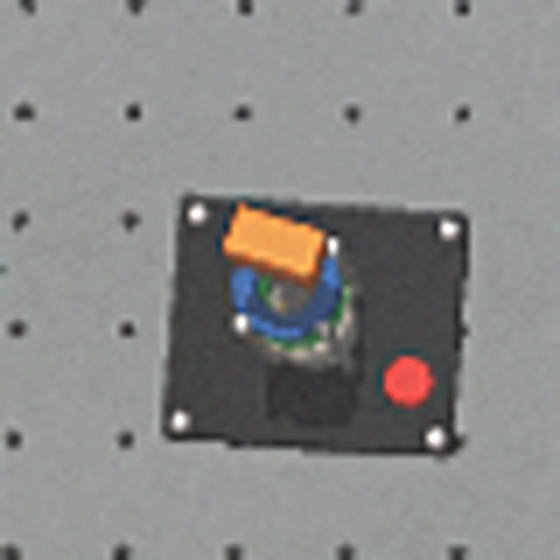

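The rod stands upright in the column (grip at crop (295,150)), and everything else looks unmoved. One check of grip height and bystanders, then hand in.

```bash
python3 - <<'E'
from h import *
c=pickle.load(open("top6.pkl","rb"));X=cloud(c);H=hsv(c)
m=(H[...,0]>=8)&(H[...,0]<=20)&(H[...,1]>130); u,v=np.round(proj(c,[[.561,.116,.235]])[0]).astype(int)
s=X[v-5:v+6,u-7:u+8][m[v-5:v+6,u-7:u+8]]; print("grip top",np.nanmedian(s,0))
c0=pickle.load(open("top0.pkl","rb"));d=np.abs(c["image"].astype(int)-c0["image"]).max(2)>40
k,l,stt,ce=cv2.connectedComponentsWithStats(d.astype(np.uint8))
print([(ce[i].round().tolist(),int(stt[i,4])) for i in range(1,k) if stt[i,4]>8])
from bench import *
close_job(); print(current_clock())
E
```

```text
grip top [0.56376454 0.11140234 0.23421459]
[([218.0, 193.0], 183), ([310.0, 236.0], 197), ([496.0, 303.0], 164), ([439.0, 303.0], 9), ([450.0, 310.0], 13), ([445.0, 313.0], 47), ([480.0, 313.0], 34), ([498.0, 312.0], 21), ([463.0, 318.0], 77), ([411.0, 317.0], 10), ([475.0, 320.0], 12), ([485.0, 319.0], 27), ([449.0, 322.0], 10), ([487.0, 331.0], 19)]
the job is handed in; nothing more can be done
the job is handed in; nothing more can be done
```

The rod is standing on the brass ring in the column, released, and the job is handed in. The last clock reading was about 25 s, well under 72 s.

- **Pick:** I took the 16 mm rod from the rack, not the two thinner look-alikes beside it.
- **Descent:** It went through the blue, green and white rings without any contact force above sensor noise (about 0.6 N).
- **Press:** The nose met the brass ring at about 45 mm height. I pressed with about 7.3 N for 1.5 s (readings 6.2 to 8.4 N), with almost no sideways force, then opened the gripper and backed off to the start position.

**Last checks:**
- **Grip height:** The grip's top measured 234 mm against 235 mm expected, so the rod did not drop after I let go.
- **Sideways position:** The last depth reading put the grip's top about 2 mm in x and 4 mm in y from where I released it. I did not follow this up. Part of it may be camera error; the rest would be a slight lean within the ring clearances.
- **Bystanders:** Before and after pictures from the top camera differ only at the column, at the rod's old place in the rack, and around the gripper and its shadow. Nothing else had visibly moved.

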